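# Unlock the dish return and send the saucer in

## Robot

A 6-joint arm with a two-finger parallel gripper is mounted at the origin on the work surface. World frame = base frame: x ahead of the robot, y to its left, z up, the work surface at z = 0. Lengths are in m, angles in rad, forces in N, time in s.
With the tool pointing down it reaches from about 0.35 to 0.95 m from the base axis. Payload 17.4 kg.
Tool frame: the origin (TCP) lies at the very end of the fingers, on their centre line; the grasp point (between the pads) lies 19 mm behind it; z points along the fingers, y is the line along which they close (so a half turn about z gives the same grasp; the last joint's range is limited). The gripper opens to 93 mm and grips with 3 to 60 N. Pads are 15 mm wide; open, the fingers measure 128 mm over their backs; the gripper's body (75 mm by 188 mm) begins 65 mm behind the grasp point.
Start: joints at [1.259, 0.116, 1.442, -0, 1.584, -0.038], TCP at [0.183, 0.65, 0.219] pointing down, gripper open.
Joint ranges: [-2.83, 2.83], [-0.83, 2.19], [0.07, 2.5], [-1.14, 4.28], [0.01, 3], [-2.97, 2.97]. Speed limits (rad/s): [1.89, 1.89, 2.22, 3.14, 3.14, 3.14].

## Interface

Orientations are given as a unit quaternion [x, y, z, w].
In Python, from workcell import robot, imaging gives the robot as it stands. The module is installed in compiled form; this text tells all that it offers.
- The arm moves only by the tool send_rows, never from a script. Its argument "steps" is a list of rows, each an object with "gripper": the finger opening in m, from 0 to 0.093; "xyz": the shift along the tool's x, y, z in m, a list of three; "turn": the turn about the tool's z in degrees. A call has 1 to 10 rows; each row is the pose to reach, as a shift and turn from the pose commanded when the call began, along the tool's axes at that moment; what a row does not reach only later rows make up. A row lasts 1/10 s, in which the tool goes at most 50 mm and 8.59 degrees, less where a joint would pass 70% of its speed; a pose out of reach is approached as far as the arm can. A call with a gripper value outside its range is refused whole. The fingers move at their own pace and stop on an object; "force" is the grip in N (left out, the last holds). Time passes only in rows, so rows that repeat a pose let the fingers close. It gives the time, the measured TCP pose, the force, the opening and the grip force at its end, in the units of the state.
- robot.observe(): the state, without advancing time (a new reading comes with each control period).
- imaging.read_camera(name): name is "side" or "top"; returns (picture, depth): 384x512x3 uint8, blue, green, red; 384x512 float32, m along the optical axis (not along the pixel's ray), 0 where there is no reading.
- imaging.get_calibration(name): a dict with "fx", "fy", "cx", "cy" (pixels), "cam_to_world" (4x4, takes a point from camera to world coordinates). Camera axes: x right, y down, z forward; pixel columns grow to the right and rows downward; lengths in m; the calibration is good to about 2 mm. A picture is of the moment at which its call begins. get_calibration takes no time and is no camera call.
- robot.sign_off(): hands the job in; it is judged then, once.
The state is a dict: "clock": time; "q": joint angles; "dq": joint speeds; "joint_torque": joint torques, N m; "ee_pos": TCP position; "tcp_rot": TCP orientation; "ft_force": force on the tool from outside, world axes, zero at the start; "ft_torque": the same for the moment, N m; "gripper_width": finger opening in m; "grasp_force": force on a finger pad.
Only numpy, scipy, OpenCV 4.12 (cv2) and the standard library are available. Lean on these libraries where they do the work, as an engineer would, in place of code of your own. Each camera call takes 0.05 s, during which the arm holds its last target. There are 200 camera calls.

## Task

Return the yellow saucer: the coral flap of the mint-green dish return box is bolted shut, so gently squeeze the two red buttons on the bolt together (a hard grip cracks the catch), slide the bolt back away from the flap until it snaps into its open notch with both buttons sprung out again, and then push the saucer along the shelf through the flap so that it drops flat into the bin and the flap closes behind it. Leave the three mugs standing where they are.

Things in the scene. Friction and masses are not known exactly. Their poses are not given: they have to be found in the camera images.
- returnbox: Mint-green dish return box, fixed, 365 long (x) x 210 wide (y) x 100 high; lengths here are mm in this frame. Origin on the counter under the flap's middle; x points level through the flap into the bin, y along the flap's hinge, z up. Opening over the shelf: z 26 up to the hinge at z 94, 198 wide. Clear roof over the bin, x 10 to 194, top at z 100.
- shelf (a point): Middle of the landing shelf's far edge, at x -4, y 0, z 26 of the return box, axes as the box's. The shelf is solid, flat on top at z 26, x -165 to -4, with lips 8 high and 6 wide along its sides at y = +-102. Behind this edge the bin's floor lies 21 lower, deep enough for the saucer to clear the flap.
- bin (a point): Middle of the bin's floor, at x 97, y 0, z 5 of the return box. The bin is inside x -4 to 194 and 198 wide, its walls reach up to z 100.
- flap (a joint): Coral flap, 186 wide, 60 high, 4 thick, hinged along y at x 4, z 94 of the return box. 0 rad: closed, upright, lower edge 6 above the shelf; swings only inward (+x) to 1.3 rad against a light closing spring (0.04 N m closed, 0.2 fully open). Its 24 wide tail lies on the roof at x 2 to 40 up to z 105.5 and rises as it opens; the locked bolt's nose holds the tail down.
- flap_edge (a point): middle of the flap's lower edge
- bolt (a joint): Travel of the white bolt on the roof along the box's +x, away from the flap: 0 m locked (its nose over the flap's tail), 0.040 m open. It slides (about 2 N friction, no spring) only while both red buttons are pressed in at least 5 mm; at either end the buttons spring out into notches of two steel guide walls (x 62 to 128, 22 to 34 off its middle, 10 high) and hold it.
- bolt_grip (a point): Middle of the bolt between its two red buttons, at the height to pinch: z 131 of the return box (31 above the roof); axes as the box's. At x 75 when locked, x 115 when open, y 0. The buttons' faces span z 114 to 144. The bolt's body is 34 (x) x 36 (y), top at z 142; its nose reaches 47 towards the flap.
- button_l (a joint): Red spring button on the bolt's +y side: 0 m out, 0.008 m fully in; 3 N to start, 7.7 N at 5 mm, 10.4 N fully in. Its face is 30 long (x) by 30 high. With both out they measure 54 over their faces, with both fully in 38; the bolt does not yield sideways, so a pinch that is off centre bottoms one button before the other is in.
- button_r (a joint): The same button on the bolt's -y side, pressed towards +y. Pinching with 15 to 22 N a side is ample; the plastic catch cracks when the fingers load it with over about 40 N a side (80 N in all).
- saucer: Yellow melamine saucer, round, 130 diameter, 20 high, with an upright rim 4 thick (its lowest 6 taper to a foot of 112), about 0.16 kg, loose on the landing shelf. Origin at the centre of its underside, z up.
- mug_green: Green mug, 84 diameter, 75 high, with a handle; origin at the centre of its underside. Bystander.
- mug_grey: Grey mug, 84 diameter, 80 high, with a handle; origin at the centre of its underside. Bystander.
- mug_coral: Coral mug, 84 diameter, 70 high, with a handle; origin at the centre of its underside. Bystander.
Mind the look-alikes: they are no part of the job. What is shaped like the saucer but white is not meant.

How it is judged:
On the way, in this order (a step that is already met when the one before it is completed fails the run):
1. the bolt is slid fully back and has snapped into its open notch, both buttons out (value of joint bolt above 0.036 m and value of joint each of button_l, button_r below 0.002 m and value of joint flap below 0.15 rad), for 0.2 s.
2. the saucer goes in under the open flap (value of joint flap above 0.25 rad and x of saucer in the frame of returnbox above -0.02 m and z of saucer in the frame of returnbox below 0.06 m), for 0.05 s.
At the end, for the whole second after the job is handed in: The saucer lies at rest and flat (within 0.15 rad) on the bin's floor (its origin below 12 mm and inside the bin), the flap hangs closed (under 0.06 rad), and the bolt stands open (beyond 36 mm) with both buttons out (under 2 mm) (x of saucer in the frame of returnbox between 0.055 and 0.14 m and y of saucer in the frame of returnbox between -0.05 and 0.05 m and height (world z) of saucer below 0.012 m and angle between saucer's own z axis and vertical below 0.15 rad and linear speed of saucer below 0.02 m/s and value of joint flap below 0.06 rad and value of joint bolt above 0.036 m and value of joint each of button_l, button_r below 0.002 m); the robot touches nothing.
It fails at once if a mug is shifted more than 30 mm or tipped (distance of any of mug_green, mug_grey, mug_coral from where it was at the start of the episode above 0.03 m or angle between any of mug_green, mug_grey, mug_coral's own z axis and vertical above 0.4 rad).
It fails at once if the catch or box is squeezed or pressed hard: the fingers load the return box with over 80 N in all (about 40 N a side when pinching) (contact force between the fingers and returnbox above 80 N).
It also fails if it takes over 64 s, if anything falls off the work surface, if the arm or the gripper's body presses on something with over 40 N, if the wrist force passes 120 N, or if a joint passes its speed limit or range.

## Working session

There is one attempt and no reset: what is moved stays moved. The work goes in short steps, Python scripts to look and compute and a tool call to move; the robot and the scene stay as the last step left them, time stands still between calls to the robot, and variables do not carry over. Pictures are saved under pics/ and viewed, at most 10 in all, crops included, and the job is handed in when it is done.

Besides the shell and the picture viewer there is one more tool, called after "Emit:" as name([rows], argument=value, ...), one row to a line, values as JSON. send_rows: Moves the arm, as the interface text tells. Its arguments: {"type":"object","properties":{"steps":{"type":"array","items":{"type":"object","properties":{"gripper":{"type":"number"},"xyz":{"type":"array","items":{"type":"number"}},"turn":{"type":"number"}}}},"force":{"type":"number"}},"required":["steps"]}

```bash
mkdir -p pics; cat > h.py <<'E'
import numpy as np, cv2
from workcell import robot, imaging
def cal(n):
    c=imaging.get_calibration(n); return c,np.array(c["cam_to_world"])
def pts(n,depth):
    c,T=cal(n); v,u=np.mgrid[:384,:512]
    P=np.stack([(u-c["cx"])/c["fx"]*depth,(v-c["cy"])/c["fy"]*depth,depth],-1)
    return P@T[:3,:3].T+T[:3,3]
E
python3 - <<'E'
from h import *
for n in("top","side"):
    p,d=imaging.read_camera(n); np.savez(f"{n}0.npz",p=p,d=d); cv2.imwrite(f"pics/{n}0.png",p)
    c,T=cal(n); print(n,c["fx"],c["fy"],c["cx"],c["cy"],T.round(3).tolist())
s=robot.observe(); print({k:np.round(v,3).tolist() for k,v in s.items()})
E
```

```text
top 425.5773408669032 425.5773408669032 254.82001959499226 197.45811506474632 [[-0.022, -0.996, 0.087, 0.486], [-1.0, 0.023, 0.014, 0.061], [-0.016, -0.087, -0.996, 1.195], [0.0, 0.0, 0.0, 1.0]]
side 464.2390951407153 464.2390951407153 256.65475115549833 196.39599742880483 [[-0.994, -0.05, 0.101, 0.477], [-0.113, 0.493, -0.863, 1.017], [-0.007, -0.869, -0.495, 0.643], [0.0, 0.0, 0.0, 1.0]]
{'clock': 0.1, 'q': [1.259, 0.116, 1.442, 0.0, 1.584, -0.038], 'dq': [0.001, -0.002, -0.002, 0.0, -0.0, 0.001], 'joint_torque': [0.002, -72.29, -62.386, 0.078, 0.023, -0.0], 'ee_pos': [0.182, 0.65, 0.218], 'tcp_rot': [0.136, 0.991, -0.001, -0.0], 'ft_force': [-0.359, -0.076, 0.735], 'ft_torque': [-0.012, 0.005, -0.017], 'grasp_force': 0.0, 'gripper_width': 0.093}
```

View pics/top0.png

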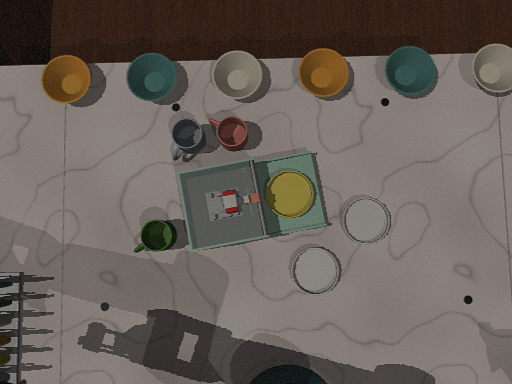

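View pics/side0.png

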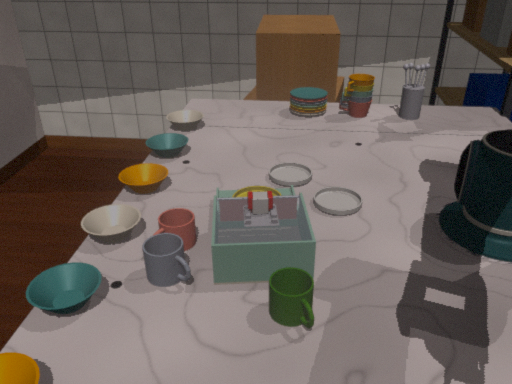

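The top view shows the box spanning (180,155)–(328,240). The bolt with its red buttons is at (229,203) and the flap line near column 258. Saucer candidates are the yellow one on the shelf (290,194) and two white ones on the counter, (366,220) and (315,270). Only the yellow one fits. Next I measure the box pose and confirm in an enlarged crop.

```bash
python3 - <<'E'
from h import *
z=np.load("top0.npz");p,d=z["p"],z["d"];W=pts("top",d)
hsv=cv2.cvtColor(p,cv2.COLOR_BGR2HSV)
roi=np.zeros((384,512),bool);roi[145:255,170:335]=1
H,S,V=[hsv[...,i].astype(int) for i in range(3)]
mint=roi&(H>65)&(H<95)&(S>35)
print("mint z hist",np.histogram(W[mint][:,2],bins=np.arange(-.02,.15,.01)))
for nm,lo,hi in(("rim",.09,.108),("shelf",.018,.04)):
    m=mint&(W[...,2]>lo)&(W[...,2]<hi); q=W[m][:,:2]
    r=cv2.minAreaRect(q.astype(np.float32)); print(nm,m.sum(),r, cv2.boxPoints(r).round(3).tolist())
yel=roi&(H>20)&(H<35)&(S>120); q=W[yel]; print("yellow z",np.percentile(q[:,2],[5,50,95]))
c,r=cv2.minEnclosingCircle(q[q[:,2]>.035][:,:2].astype(np.float32));print("saucer",c,r)
red=roi&((H<8)|(H>172))&(S>110)
n,L,st,ce=cv2.connectedComponentsWithStats(red.astype(np.uint8))
for i in range(1,n):
    if st[i,4]>8: print("red",st[i],ce[i],W[L==i].mean(0).round(4),W[L==i].max(0).round(3))
wh=roi&(V>170)&(S<40)&(W[...,2]>.125); print("white",wh.sum(),W[wh].mean(0) if wh.any() else "")
cv2.imwrite("pics/crop.png",cv2.resize(p[140:260,165:345],None,fx=4.4,fy=4.4,interpolation=cv2.INTER_CUBIC))
E
```

```text
mint z hist (array([   0,    4,    8,    1, 1955,  339,    4,    1,    1,    1,    1,
        174,  284,    0,    0,    0]), array([-0.02, -0.01,  0.  ,  0.01,  0.02,  0.03,  0.04,  0.05,  0.06,
        0.07,  0.08,  0.09,  0.1 ,  0.11,  0.12,  0.13,  0.14]))
rim 458 ((0.5673502683639526, 0.16181910037994385), (0.2087075114250183, 0.2029847651720047), 9.572980880737305) [[0.4480000138282776, 0.24500000476837158], [0.48100000619888306, 0.04399999976158142], [0.6869999766349792, 0.07900000363588333], [0.652999997138977, 0.27900001406669617]]
shelf 2294 ((0.6001896262168884, 0.09242546558380127), (0.41340604424476624, 0.2338772714138031), 88.5661392211914) [[0.4779999852180481, -0.11100000143051147], [0.7120000123977661, -0.11699999868869781], [0.722000002861023, 0.29600000381469727], [0.4880000054836273, 0.3019999861717224]]
yellow z [0.02803804 0.03210825 0.04655333]
saucer (0.5669541358947754, 0.004143534228205681) 0.09896813333034515
red [223 145  20   6  68] [232.48529412 147.01470588] [0.7279 0.1353 0.0415] [0.735 0.163 0.073]
red [222 190  13   6  52] [228.09615385 192.34615385] [0.5927 0.1417 0.1424] [0.603 0.157 0.147]
red [249 193  10  10  67] [253.55223881 197.56716418] [0.5814 0.0793 0.1058] [0.593 0.091 0.11 ]
red [225 207  13   6  57] [231.38596491 209.57894737] [0.5495 0.1342 0.1426] [0.557 0.15  0.149]
white 0
```

View pics/crop.png

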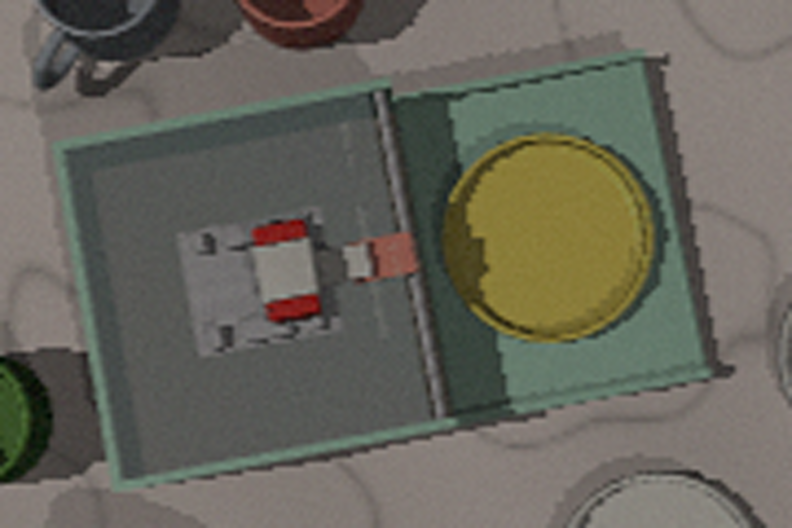

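The crop confirms the target: the yellow saucer on the shelf, the locked bolt and the coral tail. Box origin from the bolt and from the rim agree at about (0.5835, 0.064), with x heading near 99.5°. Next is the saucer position and the move amounts.

```bash
cat >> h.py <<'E'
def ray(n,u,v,z):
    c,T=cal(n); r=T[:3,:3]@np.array([(u-c["cx"])/c["fx"],(v-c["cy"])/c["fy"],1]); o=T[:3,3]
    return o+r*(z-o[2])/r[2]
A=np.radians(99.6); O=np.array([.5835,.0643])
B=np.array([[np.cos(A),-np.sin(A)],[np.sin(A),np.cos(A)]])
def tobox(w): return B.T@(np.asarray(w)[:2]-O)
def toworld(b): return O+B@np.asarray(b)
def shift(b,z):
    "tool shift (x,y,z) to box point b (m), height z; and turn to put tool y on heading A-90"
    from scipy.spatial.transform import Rotation as R
    s=robot.observe(); M=R.from_quat(s["tcp_rot"]).as_matrix()
    d=np.r_[toworld(b),z]-s["ee_pos"]; yaw=np.degrees(np.arctan2(M[1,1],M[0,1]))
    return (M.T@d).round(4), round(yaw-(np.degrees(A)-90),2), s["ee_pos"], tobox(s["ee_pos"]).round(4)
E
python3 - <<'E'
from h import *
z=np.load("top0.npz");p,d=z["p"],z["d"];W=pts("top",d)
H,S,V=[cv2.cvtColor(p,cv2.COLOR_BGR2HSV)[...,i].astype(int) for i in range(3)]
y=((H>18)&(H<36)&(S>110)).astype(np.uint8); y[:150]=0;y[250:]=0;y[:,:240]=0;y[:,340:]=0
k=max(cv2.findContours(y,0,1)[0],key=cv2.contourArea)[:,0]
q=np.array([ray("top",u,v,.046)[:2] for u,v in k],np.float32)
c,r=cv2.minEnclosingCircle(q); print("saucer",c,r,"box",tobox(c))
# buttons on plane z .144, in box
for u,v in((228.1,192.3),(231.4,209.6)): print("button",tobox(ray("top",u,v,.144)).round(4))
# rim edges in box frame
m=(H>65)&(H<95)&(S>35)&(W[...,2]>.09)&(W[...,2]<.108); m[:145]=0;m[255:]=0
b=(W[m][:,:2]-O)@B; print("rim",b.min(0),b.max(0))
m=(H>65)&(H<95)&(S>35)&(W[...,2]>.018)&(W[...,2]<.04); m[:145]=0;m[255:]=0;m[:,:180]=0;m[:,335:]=0
b=(W[m][:,:2]-O)@B; print("shelf",np.percentile(b,[1,99],0))
for hi in (1,-1):
    e=[];  # far-wall and side-wall line headings
M=(H>65)&(H<95)&(S>35)&(W[...,2]>.09)&(W[...,2]<.108); M[:145]=0;M[255:]=0
bw=W[M][:,:2]; b=(bw-O)@B
for s in(1,-1):
    g=bw[(s*b[:,1]>.09)&(b[:,0]>.01)&(b[:,0]<.18)].astype(np.float32); l=cv2.fitLine(g,cv2.DIST_HUBER,0,.01,.01).ravel(); print("heading",np.degrees(np.arctan2(l[1],l[0]))%180, ((g-O)@B)[:,1].mean())
g=bw[(b[:,0]>.19)&(abs(b[:,1])<.09)].astype(np.float32); l=cv2.fitLine(g,cv2.DIST_HUBER,0,.01,.01).ravel(); print("far wall",np.degrees(np.arctan2(l[1],l[0]))%180+90,((g-O)@B)[:,0].mean())
print(shift([.075,0],.2))
E
```

```text
saucer (0.5957230925559998, -0.016038034111261368) 0.06498725712299347 box [-0.08125141  0.00134595]
button [ 0.0747 -0.0219]
button [0.0745 0.022 ]
rim [-0.00259686 -0.10473405] [0.2003511  0.10403866]
shelf [[-0.16244973 -0.10336578]
 [-0.00588712  0.1028369 ]]
heading 99.58678 0.10163494609149701
heading 99.523926 -0.1012719643305251
far wall 99.18763 0.19679758169753084
(array([-0.5123, -0.3873,  0.0184]), np.float64(64.71), array([0.18246175, 0.64969099, 0.21799582]), array([0.6441, 0.2978]))
```

Emit:
send_rows([
  {"gripper":0.093,"xyz":[-0.051,-0.039,0],"turn":6.5},
  {"gripper":0.093,"xyz":[-0.102,-0.077,0],"turn":13},
  {"gripper":0.093,"xyz":[-0.154,-0.116,0],"turn":19.5},
  {"gripper":0.093,"xyz":[-0.205,-0.155,0],"turn":26},
  {"gripper":0.093,"xyz":[-0.256,-0.194,0],"turn":32.5},
  {"gripper":0.093,"xyz":[-0.307,-0.232,0],"turn":39},
  {"gripper":0.093,"xyz":[-0.359,-0.271,0],"turn":45.5},
  {"gripper":0.093,"xyz":[-0.41,-0.31,0],"turn":52},
  {"gripper":0.093,"xyz":[-0.461,-0.349,0],"turn":58.5},
  {"gripper":0.093,"xyz":[-0.512,-0.387,0],"turn":64.7},
], force=18)

```text
clock: 1.1
ee_pos: [0.4857, 0.2498, 0.2186]
tcp_rot: [0.647, 0.762, 0.0, -0.0]
ft_force: [0.5, 0.5, -0.1]
gripper_width: 0.0926
grasp_force: 0.0
```

```bash
python3 -c "
from h import *
print(shift([.075,0],.115))"
```

```text
(array([-0.1239,  0.0661,  0.1036]), np.float64(-0.25), array([0.48569216, 0.24975948, 0.21856468]), array([0.1992, 0.0655]))
```

Emit:
send_rows([
  {"xyz":[0,0,0],"turn":0},
  {"xyz":[0,0,0],"turn":0},
])

```text
validation failed for argument at $.st...
```

```bash
python3 -c "
from h import *
print(shift([.075,0],.115))"
```

```text
(array([-0.1239,  0.0661,  0.1036]), np.float64(-0.25), array([0.48569216, 0.24975948, 0.21856468]), array([0.1992, 0.0655]))
```

Emit:
send_rows([
  {"gripper":0.093,"xyz":[-0.04,0.022,0.01],"turn":0},
  {"gripper":0.093,"xyz":[-0.08,0.044,0.02],"turn":0},
  {"gripper":0.093,"xyz":[-0.1,0.055,0.03],"turn":0},
  {"gripper":0.093,"xyz":[-0.1,0.055,0.03],"turn":0},
  {"gripper":0.093,"xyz":[-0.1,0.055,0.03],"turn":0},
])

```text
clock: 1.6
ee_pos: [0.5557, 0.1621, 0.1882]
tcp_rot: [0.646, 0.764, -0.0, -0.0]
ft_force: [-0.3, 0.4, -0.8]
gripper_width: 0.0929
grasp_force: 0.0
```

```bash
python3 -c "
from h import *
print(shift([.075,0],.115))"
```

```text
(array([-0.026 ,  0.0112,  0.0732]), np.float64(-0.05), array([0.55572941, 0.16206854, 0.18823706]), array([0.101 , 0.0111]))
```

Emit:
send_rows([
  {"gripper":0.093,"xyz":[-0.026,0.0112,0.02],"turn":0},
  {"gripper":0.093,"xyz":[-0.026,0.0112,0.02],"turn":0},
  {"gripper":0.093,"xyz":[-0.026,0.0112,0.035],"turn":0},
  {"gripper":0.093,"xyz":[-0.026,0.0112,0.055],"turn":0},
  {"gripper":0.093,"xyz":[-0.026,0.0112,0.073],"turn":0},
  {"gripper":0.093,"xyz":[-0.026,0.0112,0.073],"turn":0},
  {"gripper":0.093,"xyz":[-0.026,0.0112,0.073],"turn":0},
])

```text
clock: 2.3
ee_pos: [0.571, 0.1393, 0.1161]
tcp_rot: [0.645, 0.764, 0.0, -0.0]
ft_force: [-1.4, -0.4, 0.4]
gripper_width: 0.0931
grasp_force: 0.0
```

```bash
python3 - <<'E'
from h import *
print(shift([.075,0],.115))
p,d=imaging.read_camera("side"); cv2.imwrite("pics/s1.png",cv2.resize(p[130:290,170:350],None,fx=3.5,fy=3.5,interpolation=cv2.INTER_CUBIC))
E
```

```text
(array([-0.0011, -0.0001,  0.0011]), np.float64(0.06), array([0.57095316, 0.1393405 , 0.1160879 ]), array([ 0.0761, -0.0001]))
```

View pics/s1.png

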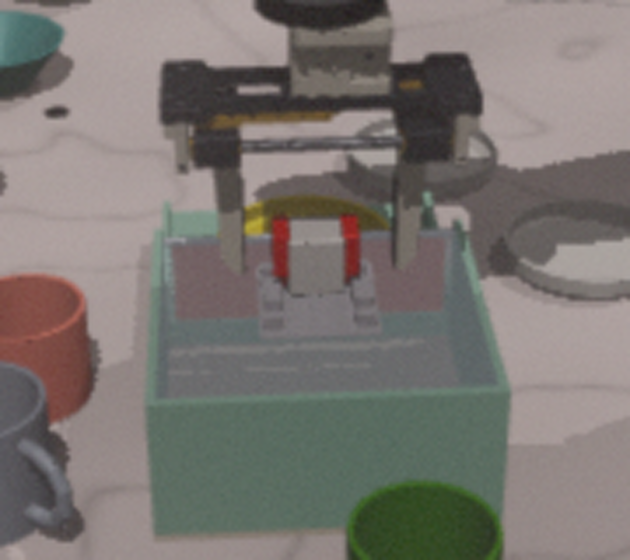

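The fingers straddle the bolt evenly, at crop columns 232 and 408 with the buttons at 281 and 350. Now the gentle pinch.

Emit:
send_rows([
  {"gripper":0.06,"xyz":[-0.001,0,0],"turn":0},
  {"gripper":0.06,"xyz":[-0.001,0,0],"turn":0},
  {"gripper":0.06,"xyz":[-0.001,0,0],"turn":0},
  {"gripper":0.052,"xyz":[-0.001,0,0],"turn":0},
  {"gripper":0.046,"xyz":[-0.001,0,0],"turn":0},
  {"gripper":0.042,"xyz":[-0.001,0,0],"turn":0},
  {"gripper":0.038,"xyz":[-0.001,0,0],"turn":0},
  {"gripper":0.034,"xyz":[-0.001,0,0],"turn":0},
  {"gripper":0.034,"xyz":[-0.001,0,0],"turn":0},
  {"gripper":0.034,"xyz":[-0.001,0,0],"turn":0},
], force=18)

```text
clock: 3.35
ee_pos: [0.573, 0.1378, 0.1161]
tcp_rot: [0.645, 0.764, 0.002, 0.001]
ft_force: [16.4, 3.3, -3.5]
gripper_width: 0.0379
grasp_force: 18.0
```

Emit:
send_rows([
  {"gripper":0.034,"xyz":[0,0.002,0],"turn":0},
  {"gripper":0.034,"xyz":[0.006,0.002,0],"turn":0},
  {"gripper":0.034,"xyz":[0.012,0.002,0],"turn":0},
  {"gripper":0.034,"xyz":[0.018,0.002,0],"turn":0},
  {"gripper":0.034,"xyz":[0.024,0.002,0],"turn":0},
])

```text
clock: 3.85
ee_pos: [0.5694, 0.1621, 0.1159]
tcp_rot: [0.645, 0.764, 0.0, 0.0]
ft_force: [1.9, -1.2, 5.5]
gripper_width: 0.0375
grasp_force: 18.0
```

Emit:
send_rows([
  {"gripper":0.034,"xyz":[0.005,0,0],"turn":0},
  {"gripper":0.034,"xyz":[0.01,0,0],"turn":0},
  {"gripper":0.034,"xyz":[0.014,0,0],"turn":0},
  {"gripper":0.034,"xyz":[0.017,0,0],"turn":0},
  {"gripper":0.034,"xyz":[0.018,0,0],"turn":0},
  {"gripper":0.034,"xyz":[0.018,0,0],"turn":0},
])

```text
clock: 4.45
ee_pos: [0.5667, 0.1778, 0.116]
tcp_rot: [0.646, 0.764, -0.001, 0.002]
ft_force: [4.3, -17.5, 6.6]
gripper_width: 0.0378
grasp_force: 18.0
```

```bash
python3 -c "
from h import *
print(shift([.115,0],.115))"
```

```text
(array([ 0.0003, -0.0024,  0.0009]), np.float64(-0.01), array([0.56674056, 0.17784737, 0.11595161]), array([ 0.1148, -0.0024]))
```

Emit:
send_rows([
  {"gripper":0.034,"xyz":[-0.0015,0,0],"turn":0},
  {"gripper":0.045,"xyz":[-0.0015,0,0],"turn":0},
  {"gripper":0.055,"xyz":[-0.0015,0,0],"turn":0},
  {"gripper":0.075,"xyz":[-0.0015,0,0],"turn":0},
  {"gripper":0.093,"xyz":[-0.0015,0,0],"turn":0},
  {"gripper":0.093,"xyz":[-0.0015,0,0],"turn":0},
  {"gripper":0.093,"xyz":[-0.0015,0,0],"turn":0},
  {"gripper":0.093,"xyz":[-0.0015,0,0],"turn":0},
])

```text
clock: 5.25
ee_pos: [0.5665, 0.178, 0.1155]
tcp_rot: [0.645, 0.764, -0.0, -0.0]
ft_force: [-0.4, -0.1, 0.3]
gripper_width: 0.0882
grasp_force: 0.0
```

Emit:
send_rows([
  {"gripper":0.093,"xyz":[0,0,-0.03],"turn":0},
  {"gripper":0.093,"xyz":[0,0,-0.06],"turn":0},
  {"gripper":0.06,"xyz":[-0.03,0,-0.07],"turn":0},
  {"gripper":0.024,"xyz":[-0.08,0,-0.07],"turn":0},
  {"gripper":0.024,"xyz":[-0.13,0,-0.07],"turn":0},
  {"gripper":0.024,"xyz":[-0.18,0,-0.07],"turn":0},
  {"gripper":0.024,"xyz":[-0.23,0,-0.07],"turn":0},
  {"gripper":0.024,"xyz":[-0.28,0,-0.07],"turn":0},
  {"gripper":0.024,"xyz":[-0.28,0,-0.07],"turn":0},
  {"gripper":0.024,"xyz":[-0.28,0,-0.07],"turn":0},
])

```text
clock: 6.25
ee_pos: [0.6133, -0.0992, 0.1853]
tcp_rot: [0.646, 0.763, -0.0, -0.0]
ft_force: [-0.7, 0.9, 0.3]
gripper_width: 0.0338
grasp_force: 0.0
```

```bash
python3 - <<'E'
from h import *
print(shift([-.17,-.001],.06), robot.observe()["gripper_width"])
p,d=imaging.read_camera("top"); cv2.imwrite("pics/t1.png",cv2.resize(p[130:270,165:345],None,fx=4.2,fy=4.2,interpolation=cv2.INTER_CUBIC))
H,S,V=[cv2.cvtColor(p,cv2.COLOR_BGR2HSV)[...,i].astype(int) for i in range(3)]
W=pts("top",d); r=((H<8)|(H>172))&(S>110)&(W[...,2]>.125)&(W[...,2]<.16);r[:145]=0;r[255:]=0
n,L,st,ce=cv2.connectedComponentsWithStats(r.astype(np.uint8))
for i in range(1,n):
    if st[i,4]>8: print(ce[i],st[i,4],tobox(ray("top",*ce[i],.144)).round(4))
E
```

```text
(array([-0.0039, -0.001 ,  0.1253]), np.float64(-0.1), array([ 0.61329703, -0.09916777,  0.18528818]), array([-0.1661, -0.0021])) 0.0337543574549986
[212.18367347 195.42857143] 49 [ 0.115  -0.0217]
[215.67272727 212.52727273] 55 [0.1141 0.0217]
```

View pics/t1.png

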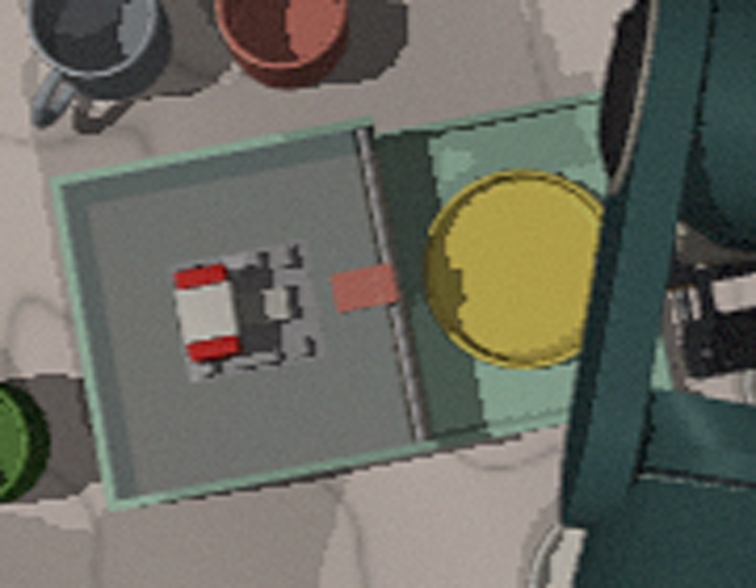

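The bolt reads x = 115 mm with both buttons at ±21.7 mm (same as when out), so it is latched open, and the tail is free. The saucer is still in place, so I descend behind it.

Emit:
send_rows([
  {"gripper":0.024,"xyz":[-0.004,-0.001,0.03],"turn":0},
  {"gripper":0.024,"xyz":[-0.004,-0.001,0.07],"turn":0},
  {"gripper":0.024,"xyz":[-0.004,-0.001,0.11],"turn":0},
  {"gripper":0.024,"xyz":[-0.004,-0.001,0.135],"turn":0},
  {"gripper":0.024,"xyz":[-0.004,-0.001,0.148],"turn":0},
  {"gripper":0.024,"xyz":[-0.004,-0.001,0.148],"turn":0},
  {"gripper":0.024,"xyz":[-0.004,-0.001,0.148],"turn":0},
])

```text
clock: 7.0
ee_pos: [0.6138, -0.1019, 0.0391]
tcp_rot: [0.645, 0.764, 0.0, 0.001]
ft_force: [-0.2, 0.6, 1.1]
gripper_width: 0.0243
grasp_force: 0.0
```

Emit:
send_rows([
  {"gripper":0.024,"xyz":[0.01,0,0],"turn":0},
  {"gripper":0.024,"xyz":[0.02,0,0],"turn":0},
  {"gripper":0.024,"xyz":[0.03,0,0],"turn":0},
  {"gripper":0.024,"xyz":[0.04,0,0],"turn":0},
  {"gripper":0.024,"xyz":[0.05,0,0],"turn":0},
  {"gripper":0.024,"xyz":[0.06,0,0],"turn":0},
  {"gripper":0.024,"xyz":[0.07,0,0],"turn":0},
  {"gripper":0.024,"xyz":[0.08,0,0],"turn":0},
])

```text
clock: 7.8
ee_pos: [0.6, -0.0231, 0.0385]
tcp_rot: [0.645, 0.764, 0.0, 0.001]
ft_force: [1.3, -6.5, 4.0]
gripper_width: 0.0242
grasp_force: 3.6
```

```bash
python3 -c "
from h import *
print(shift([-.008,-.001],.037), robot.observe()['ft_force'],robot.observe()['gripper_width'])"
```

```text
(array([ 0.0809, -0.0007,  0.0014]), np.float64(0.02), array([ 0.60003232, -0.02311324,  0.03846857]), array([-0.0889, -0.0017])) [ 1.34504773 -6.52529204  4.00866682] 0.024174295669138493
```

Emit:
send_rows([
  {"gripper":0.024,"xyz":[0.01,0,0],"turn":0},
  {"gripper":0.024,"xyz":[0.02,0,0],"turn":0},
  {"gripper":0.024,"xyz":[0.03,0,0],"turn":0},
  {"gripper":0.024,"xyz":[0.04,0,0],"turn":0},
  {"gripper":0.024,"xyz":[0.05,0,0],"turn":0},
])

```text
clock: 8.3
ee_pos: [0.5912, 0.0266, 0.0378]
tcp_rot: [0.645, 0.764, 0.0, 0.0]
ft_force: [1.8, -1.9, -1.5]
gripper_width: 0.024
grasp_force: 1.5
```

```bash
python3 - <<'E'
from h import *
print(shift([-.008,-.001],.037), robot.observe()["ft_force"])
p,d=imaging.read_camera("side"); cv2.imwrite("pics/s2.png",cv2.resize(p[130:290,170:350],None,fx=3.5,fy=3.5,interpolation=cv2.INTER_CUBIC))
E
```

```text
(array([ 0.0304, -0.0003,  0.0008]), np.float64(0.02), array([0.59117257, 0.02661394, 0.03784532]), array([-0.0384, -0.0013])) [ 1.7562139  -1.88222657 -1.48641217]
```

View pics/s2.png

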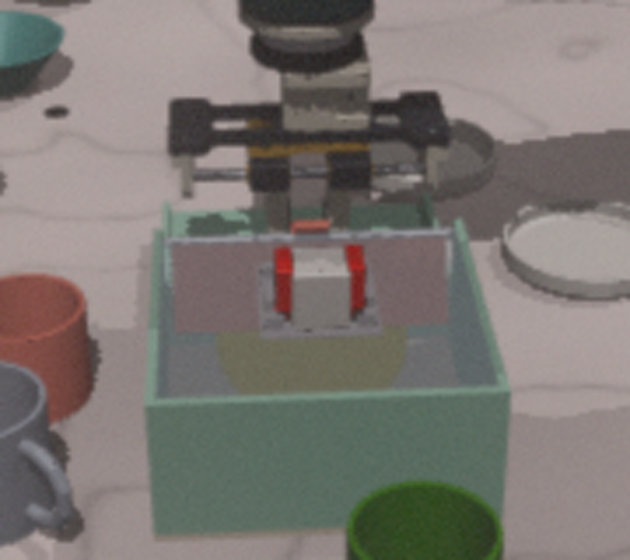

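The saucer, seen through the roof around (312,360), is centred and tilting into the bin, and the bolt is still open. Next is a brisker final push, stopping short of the hinge bar, then I back off.

Emit:
send_rows([
  {"gripper":0.024,"xyz":[0.012,0,0],"turn":0},
  {"gripper":0.024,"xyz":[0.03,0,0],"turn":0},
  {"gripper":0.024,"xyz":[0.03,0,0],"turn":0},
  {"gripper":0.024,"xyz":[0.031,0,0],"turn":0},
])

```text
clock: 8.75
ee_pos: [0.5861, 0.0567, 0.0377]
tcp_rot: [0.645, 0.764, 0.0, -0.0]
ft_force: [-0.1, -0.2, 0.1]
gripper_width: 0.0239
grasp_force: 0.0
```

Emit:
send_rows([
  {"gripper":0.024,"xyz":[-0.03,0,0],"turn":0},
  {"gripper":0.024,"xyz":[-0.07,0,0],"turn":0},
  {"gripper":0.024,"xyz":[-0.09,0,-0.03],"turn":0},
  {"gripper":0.024,"xyz":[-0.13,0,-0.06],"turn":0},
  {"gripper":0.024,"xyz":[-0.17,0,-0.09],"turn":0},
  {"gripper":0.024,"xyz":[-0.2,0,-0.12],"turn":0},
  {"gripper":0.024,"xyz":[-0.2,0,-0.12],"turn":0},
  {"gripper":0.024,"xyz":[-0.2,0,-0.12],"turn":0},
])

```text
clock: 9.55
ee_pos: [0.6196, -0.1417, 0.1578]
tcp_rot: [0.646, 0.763, 0.0, 0.0]
ft_force: [-0.5, 0.9, -0.8]
gripper_width: 0.024
grasp_force: 0.0
```

```bash
python3 - <<'E'
from h import *
print(shift([-.008,-.001],.037))
p,d=imaging.read_camera("side");q,d=imaging.read_camera("top")
f=lambda p,a:cv2.resize(p[a[0]:a[1],a[2]:a[3]],(400,400),interpolation=cv2.INTER_CUBIC)
cv2.imwrite("pics/f.png",np.hstack([f(p,(135,295,180,340)),f(q,(130,270,165,305))]))
H,S,V=[cv2.cvtColor(q,cv2.COLOR_BGR2HSV)[...,i].astype(int) for i in range(3)]
y=((H>15)&(H<42)&(S>45)).astype(np.uint8); y[:155]=0;y[250:]=0;y[:,:175]=0;y[:,300:]=0
k=np.vstack(cv2.findContours(y,0,1)[0])[:,0]
w=np.array([tobox(ray("top",u,v,.025)) for u,v in k]);print("yellow box extents",np.percentile(w,[1,99],0),y.sum())
E
```

```text
(array([ 0.2011, -0.0006,  0.1208]), np.float64(-0.08), array([ 0.61958695, -0.14170172,  0.15776218]), array([-0.2091, -0.0012]))
yellow box extents [[ 0.00566491 -0.06220666]
 [ 0.1461913   0.06286391]] 471
```

View pics/f.png

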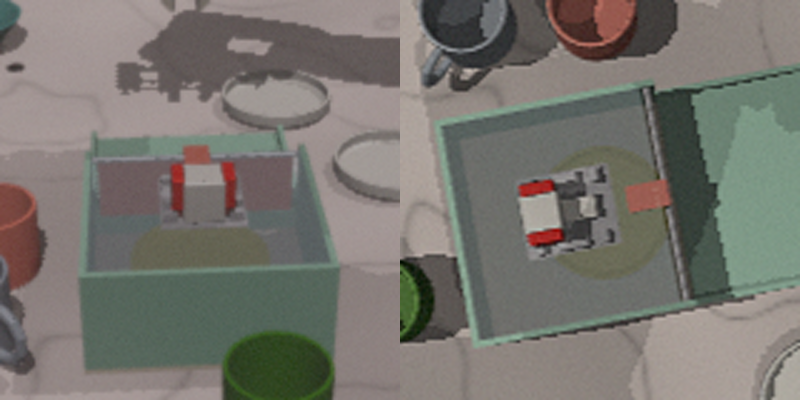

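The saucer lies fully behind the shelf edge (rear at about x = 6 mm), centred in y. The tail is down and the bolt is open with its buttons out. I check the tail height, then hand in.

```bash
python3 - <<'E'
from h import *
q,d=imaging.read_camera("top");W=pts("top",d)
H,S,V=[cv2.cvtColor(q,cv2.COLOR_BGR2HSV)[...,i].astype(int) for i in range(3)]
m=((H<10)|(H>172))&(S>90);m[:175]=0;m[220:]=0;m[:,:242]=0;m[:,270:]=0
z=W[m]; b=np.array([tobox(w) for w in z]); s=np.polyfit(b[:,0],z[:,2],1)
print("tail n",len(z),"z",np.median(z[:,2]).round(4),"slope",s[0].round(3))
if np.median(z[:,2])<.109: print(robot.sign_off())
E
```

```text
tail n 138 z 0.106 slope 0.372
the job is handed in; nothing more can be done
None
```

The job is handed in: in the last pictures the yellow saucer sat fully inside the bin, the bolt was open with both buttons out, and the mugs were not touched. The flap looked closed by its tail height (106 mm against 105.5 mm closed), but a slope fit to the same tail pixels gave 0.37, which I did not resolve before handing in. The verdict was not shown to me.

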